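# Reset the profile gauge with one sweep of the pressing block

## Task

Reset the boot-last profile gauge for the next job: first stand the glue jar that is in the way upright on the round cork mat and let go of it. Then take the pressing block, set it on the gauge's red end land and slide it nose first along the row of leaves onto the bare aluminium end land without lifting it on the way, pressing with a steady force - enough to push every brass leaf flush, never so hard that the sprung gauge bottoms out - and finally stand the block upright on the bench, let go, and leave the jar on its mat. Touch the gauge only with the block, and leave the rack, the eyelet box and the tin alone.

Things in the scene. Friction and masses are not known exactly. Their poses are not given: they have to be found in the camera images.
- holder: the sprung holder fixed to the bench: dark steel base plate 110 x 300 x 12 mm with green side walls (outer faces 34 mm either side of the middle, tops 45 mm above the bench). Origin: centre of its underside, on the bench. Its y axis runs along the row of leaves, towards the red end; x across the row; z up.
- gauge (a joint): how far the profile gauge has sunk in the holder on its springs, m: 0 = fully up (top face 70 mm above the bench), 0.014 = bottomed out. It starts to sink at about 4 N and then gives 0.8 N per mm (about 9 N at 6 mm, 15 N at the stop).
- gauge_mid (a point): middle of the gauge's flat top face; sinks with it; axes as the holder's. The gauge is 42 mm wide (x), 270 mm long (y). Brass leaves 24 mm wide stand up between two 6 mm aluminium cheeks over the middle 120 mm; beyond lie flat end lands, 75 mm long, one red, one bare aluminium, level with the cheeks.
- gauge_red (a point): centre of the top face of the red end land, 97.5 mm from gauge_mid along +y
- gauge_plain (a point): centre of the top face of the bare aluminium end land, 97.5 mm from gauge_mid along -y
- block: the pressing block, loose, 0.3 kg, 64 mm high: steel sole 46 mm wide (x), 66 mm long (y), 18 mm thick, its underside flat over the middle 40 mm of the length, both noses sloping up from there at 38 degrees to 9 mm; on it a square blue handle 34 x 34 mm, 18 to 64 mm up. Origin: centre of the flat underside; y = direction of travel (either way round), z up.
- block_handle (a point): where to grip the pressing block: in the handle's middle, 42 mm above the underside; either pair of handle faces may be taken
- jar: amber glass glue jar with black cap, 44 mm diameter, 58 mm high, 0.12 kg, standing on the red end land at the start. Origin: centre of its underside.
- mat: round cork mat fixed to the bench, 120 mm diameter, 4 mm thick. Origin: centre of its underside.
- rack: bystander: wooden block 70 x 120 x 50 mm with four coloured tool handles standing in it, 95 mm high in all. Origin: centre of its underside.
- eyelets: bystander: yellow open box of eyelets, 90 x 110 x 40 mm. Origin: centre of its underside.
- tin: bystander: green tin, 68 mm diameter, 75 mm high. Origin: centre of its underside.
- leaf0 (a joint): brass leaf 0 of the gauge (round top, 13 mm thick along the row), centre line 52.5 mm along +y from gauge_mid: how far it stands proud of the gauge's top face, m (0 = flush, at most 0.009). Friction of about 1.4 N holds it where it is left.
- leaf1 (a joint): brass leaf 1 of the gauge (round top, 13 mm thick along the row), centre line 37.5 mm along +y from gauge_mid: how far it stands proud of the gauge's top face, m (0 = flush, at most 0.009). Friction of about 1.4 N holds it where it is left.
- leaf2 (a joint): brass leaf 2 of the gauge (round top, 13 mm thick along the row), centre line 22.5 mm along +y from gauge_mid: how far it stands proud of the gauge's top face, m (0 = flush, at most 0.009). Friction of about 1.4 N holds it where it is left.
- leaf3 (a joint): brass leaf 3 of the gauge (round top, 13 mm thick along the row), centre line 7.5 mm along +y from gauge_mid: how far it stands proud of the gauge's top face, m (0 = flush, at most 0.009). Friction of about 1.4 N holds it where it is left.
- leaf4 (a joint): brass leaf 4 of the gauge (round top, 13 mm thick along the row), centre line -7.5 mm along +y from gauge_mid: how far it stands proud of the gauge's top face, m (0 = flush, at most 0.009). Friction of about 1.4 N holds it where it is left.
- leaf5 (a joint): brass leaf 5 of the gauge (round top, 13 mm thick along the row), centre line -22.5 mm along +y from gauge_mid: how far it stands proud of the gauge's top face, m (0 = flush, at most 0.009). Friction of about 1.4 N holds it where it is left.
- leaf6 (a joint): brass leaf 6 of the gauge (round top, 13 mm thick along the row), centre line -37.5 mm along +y from gauge_mid: how far it stands proud of the gauge's top face, m (0 = flush, at most 0.009). Friction of about 1.4 N holds it where it is left.
- leaf7 (a joint): brass leaf 7 of the gauge (round top, 13 mm thick along the row), centre line -52.5 mm along +y from gauge_mid: how far it stands proud of the gauge's top face, m (0 = flush, at most 0.009). Friction of about 1.4 N holds it where it is left.
Things that resemble listed ones, but are neither listed nor needed, are in the scene too. Leave any pink look-alike of the jar alone. Leave any turquoise look-alike of the block alone.

How it is judged:
On the way, in this order (a step that is already met when the one before it is completed fails the run):
1. the glue jar stands upright on the cork mat, released (horizontal distance between jar and mat below 0.038 m and height (world z) of jar below 0.008 m and angle between jar's own z axis and vertical below 0.1 rad and linear speed of jar below 0.02 m/s and contact force between the fingers and jar below 0.1 N), for 0.2 s.
2. the pressing block is pressed down (over 2 N) on the red end land (x of block in the frame of gauge_mid between -0.016 and 0.016 m and z of block in the frame of gauge_mid below 0.003 m and contact force between block and holder above 2 N and y of block in the frame of gauge_mid above 0.08 m), for 0.1 s.
3. the block, still pressed down, is at the middle of the row, the first three leaves behind it flush (x of block in the frame of gauge_mid between -0.016 and 0.016 m and z of block in the frame of gauge_mid below 0.003 m and contact force between block and holder above 2 N and y of block in the frame of gauge_mid between -0.03 and 0.015 m and value of joint each of leaf0, leaf1, leaf2 below 0.002 m).
4. the block, still pressed down, has reached the bare end land and all leaves are flush (within 2 mm) (x of block in the frame of gauge_mid between -0.016 and 0.016 m and z of block in the frame of gauge_mid below 0.003 m and contact force between block and holder above 2 N and y of block in the frame of gauge_mid below -0.08 m and value of joint each of leaf0, leaf1, leaf2, leaf3, leaf4, leaf5, leaf6, leaf7 below 0.002 m), for 0.05 s.
At the end, for the whole second after the job is handed in: All eight leaves are within 2 mm of flush and the gauge is back up (sunk less than 2 mm); the jar stands upright on the cork mat, its centre within 38 mm of the mat's; the pressing block stands upright on the bench on its sole; both are released and at rest (all of step 1 and value of joint each of leaf0, leaf1, leaf2, leaf3, leaf4, leaf5, leaf6, leaf7, gauge below 0.002 m and height (world z) of block below 0.003 m and angle between block's own z axis and vertical below 0.1 rad and linear speed of block below 0.02 m/s and contact force between the fingers and block below 0.1 N); the robot touches nothing.
It fails at once if the gauge is pressed down to its stop (sunk more than 13 mm) (value of joint gauge above 0.013 m).
It fails at once if the block hovers 3 to 14 mm over the row of leaves without contact (lifted off on the way, or set down in the middle of the row) (y of block in the frame of gauge_mid between -0.055 and 0.055 m and x of block in the frame of gauge_mid between -0.03 and 0.03 m and z of block in the frame of gauge_mid between 0.003 and 0.014 m and contact force between block and holder below 0.05 N).
It fails at once if the gripper or arm itself presses on the gauge or its holder (over 1 N) (contact force between any of the fingers, the arm and holder above 1 N).
It fails at once if the jar is tipped by more than 30 degrees (angle between jar's own z axis and vertical above 0.52 rad).
It fails at once if the rack, the eyelet box or the tin is moved by more than 25 mm or tipped (distance of any of rack, eyelets, tin from where it was at the start of the episode above 0.025 m or angle between any of rack, eyelets, tin's own z axis and vertical above 0.3 rad).
It also fails if it takes over 72 s, if anything falls off the work surface, if the arm or the gripper's body presses on something with over 40 N, if the wrist force passes 120 N, or if a joint passes its speed limit or range.

## Robot

A 6-joint arm with a two-finger parallel gripper is mounted at the origin on the work surface. World frame = base frame: x ahead of the robot, y to its left, z up, the work surface at z = 0. Lengths are in m, angles in rad, forces in N, time in s.
With the tool pointing down it reaches from about 0.425 to 0.95 m from the base axis. Payload 3.5 kg.
Tool frame: the origin (TCP) lies between the finger pads; the fingertips stand 19 mm ahead of it and the grasp point (between the pads) is the TCP; z points along the fingers, y is the line along which they close (so a half turn about z gives the same grasp; the last joint's range is limited). The gripper opens to 85 mm and grips with 20 to 120 N. Pads are 22 mm wide; open, the fingers measure 114 mm over their backs; the gripper's body (76 mm by 85 mm) begins 54 mm behind the grasp point. The pads swing forward as they close: fully open they stand 13 mm farther back than shut.
Start: joints at [1.162, 0.286, 1.577, -0, 1.279, -0.15], TCP at [0.173, 0.653, 0.25] pointing down, gripper open.
Joint ranges: [-2.77, 2.77], [-0.9, 2.22], [0.21, 2.48], [-1.53, 4.67], [0.24, 2.81], [-2.84, 2.84]. Speed limits (rad/s): [2.79, 2.79, 3.14, 3.14, 3.14, 3.14].

## Interface

Orientations are given as a unit quaternion [x, y, z, w].
In Python, from plant import monitor, eyes, ctrl gives the robot as it stands.
- The arm moves only by the shell command python3 -m handwheel 'ROWS' [FORCE]. ROWS is JSON, a list of rows, each a list of 7 numbers: the shift along the tool's x, y, z in units of 40 cm (1.0 is 40 cm), then the turn, a rotation vector about the tool's x, y, z in units of pi rad (1.0 is pi rad), then the opening, from -1 (shut) to 1 (fully open). A call has 1 to 12 rows; each row is the pose to reach, as a shift and turn from the pose commanded when the call began, along the tool's axes at that moment, turning the shorter way round; what a row does not reach only later rows make up. A row lasts 1/8 s, in which the tool goes at most 62.5 mm and 10.7 degrees, less where a joint would pass 70% of its speed; a pose out of reach is approached as far as the arm can. A call with a number of a shift or a turn outside -1 to 1 is refused whole. A call with a gripper value outside its range is refused whole. The fingers move at their own pace and stop on an object; FORCE is the grip in N (left out, the last holds). Time passes only in rows, so rows that repeat a pose let the fingers close. It gives the time, the measured TCP pose, the force, the opening and the grip force at its end, in the units of the state.
- monitor.get_state(): the state, without advancing time (a new reading comes with each control period).
- eyes.read_camera(name): name is "scene" or "top" or "wrist"; returns the picture (480x640x3 uint8, red, green, blue); there is no depth.
- eyes.camera_params(name): a dict with "K" (3x3 intrinsics, pixels), "R" (3x3) and "t" (3): a world point X has camera coordinates R X + t. Camera axes: x right, y down, z forward; pixel columns grow to the right and rows downward; lengths in m; the calibration is good to about 2 mm. The wrist camera is an equidistant fisheye: a pixel r from the principal point sees the ray r / f radians off the axis. A picture is of the moment at which its call begins: read the wrist's pose just before it. camera_params takes no time and is no camera call; for the wrist camera it gives the pose at the moment of the call.
- ctrl.sign_off(): hands the job in; it is judged then, once.
The state is a dict: "time": time; "qpos": joint angles; "dq": joint speeds; "joint_efforts": joint torques, N m; "eef_pos": TCP position; "tcp_rot": TCP orientation; "contact_force": force on the tool from outside, world axes, zero at the start; "wrist_torque": the same for the moment, N m; "opening": opening from 0.0 (shut) to 1.0 (fully open); "finger_force": force on a finger pad.
Only numpy, scipy, OpenCV 4.12 (cv2) and the standard library are available. Lean on these libraries where they do the work, as an engineer would, in place of code of your own. Each camera call takes 0.05 s, during which the arm holds its last target. There are 200 camera calls.

## Working session

There is one attempt and no reset: what is moved stays moved. The work goes in short steps, Python scripts to look and compute and a shell command to move; the robot and the scene stay as the last step left them, time stands still between calls to the robot, and variables do not carry over. Pictures are saved under pics/ and viewed, at most 10 in all, crops included, and the job is handed in when it is done.

```bash
mkdir -p pics; python3 - <<'E'
from plant import monitor, eyes, ctrl
import cv2,numpy as np
for n in ("scene","top"):
    im=eyes.read_camera(n); cv2.imwrite(f"pics/{n}0.png",im[:,:,::-1])
    p=eyes.camera_params(n); print(n,np.round(p["K"],1).tolist(),np.round(p["R"],4).tolist(),np.round(p["t"],4).tolist())
s=monitor.get_state(); print(s)
E
```

```text
scene [[476.8, 0.0, 323.2], [0.0, 476.8, 236.1], [0.0, 0.0, 1.0]] [[-0.3654, 0.9306, 0.023], [0.5098, 0.2207, -0.8315], [-0.7789, -0.2921, -0.555]] [0.2089, -0.1998, 1.4402]
top [[526.6, 0.0, 330.8], [0.0, 526.6, 247.2], [0.0, 0.0, 1.0]] [[0.0192, -0.9996, 0.0212], [-0.9989, -0.0201, -0.0423], [0.0428, -0.0204, -0.9989]] [-0.0284, 0.4874, 1.1255]
{'time': 0.1, 'qpos': array([ 1.16198516e+00,  2.87138732e-01,  1.57808076e+00, -1.60204408e-05,
        1.27858272e+00, -1.49965751e-01]), 'dq': array([ 0.00125274, -0.00250067, -0.00326753, -0.0005355 ,  0.00234032,
        0.00019438]), 'joint_efforts': array([ 1.07498279e-03, -4.07295263e+01, -2.93699384e+01, -1.08186182e-04,
        3.38161008e-03,  3.61803707e-07]), 'eef_pos': array([0.17249945, 0.65199677, 0.24901718]), 'tcp_rot': array([ 1.29059323e-01,  9.91636259e-01, -1.06405522e-03, -2.97291850e-04]), 'contact_force': array([-0.53256695,  0.00338487, -0.53750587]), 'wrist_torque': array([-0.0272683 ,  0.01734284,  0.01321115]), 'finger_force': 0.0, 'opening': 0.9988139453220908}
```

View pics/top0.png

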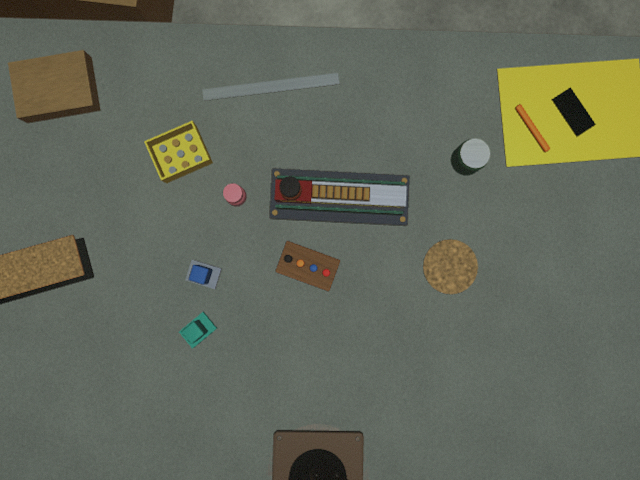

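View pics/scene0.png

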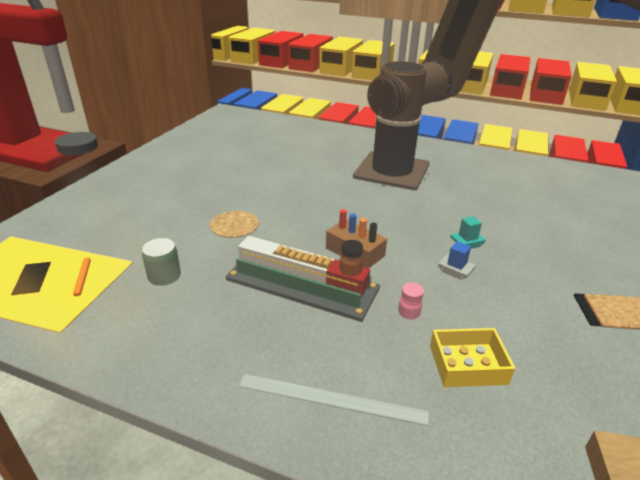

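Candidates, in top-view pixels:
- **Jar:** amber with a black cap at (290,187) on the red land, or the pink one at (234,194). The amber/black one fits.
- **Block:** blue handle on a grey sole at (203,275), or the turquoise one at (198,329). The blue one fits.

I'll confirm both in enlarged crops.

```bash
python3 - <<'E'
import cv2,numpy as np
t=cv2.imread("pics/top0.png"); s=cv2.imread("pics/scene0.png")
a=cv2.resize(t[155:355,170:430],(780,600),interpolation=cv2.INTER_CUBIC); cv2.imwrite("pics/topc.png",a)
b=cv2.resize(s[200:400,220:487],(800,600),interpolation=cv2.INTER_CUBIC); cv2.imwrite("pics/scenec.png",b)
E
```

```text
(no output)
```

View pics/topc.png

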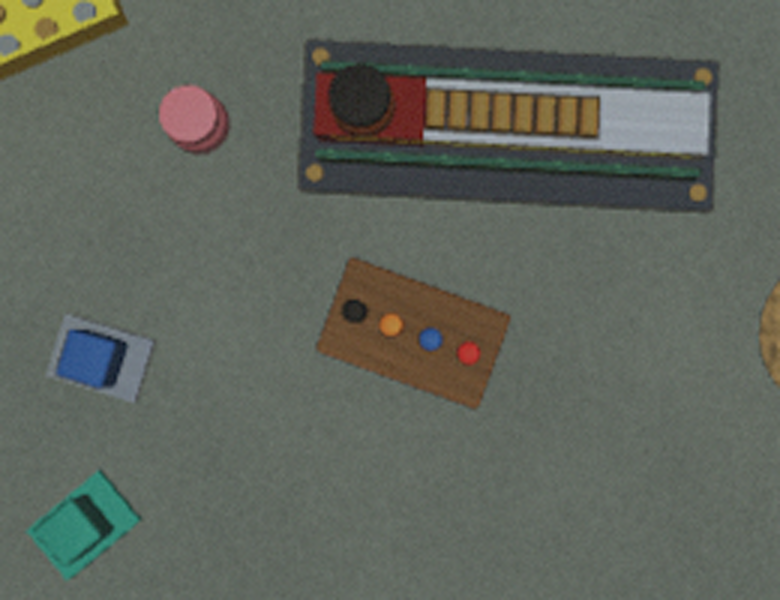

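View pics/scenec.png

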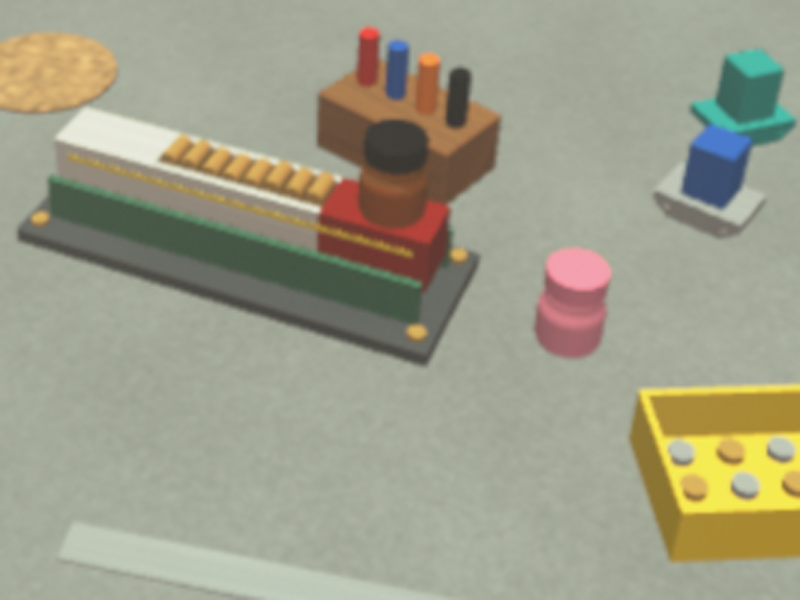

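Confirmed: the amber jar with the black cap stands on the red land at crop (360,97). The pink look-alike is at (190,117). The blue-handled block on a grey sole is at (100,358), with the turquoise one below it at (85,525). Next I triangulate from the two views.

```bash
cat >h.py <<'E'
import numpy as np,cv2
from plant import monitor,eyes,ctrl
from scipy.spatial.transform import Rotation as Ro
P={n:eyes.camera_params(n) for n in("top","scene")}
def M(n): p=P[n]; return np.array(p["K"])@np.c_[p["R"],p["t"]]
def tri(a,b):
    X=cv2.triangulatePoints(M("top"),M("scene"),np.float64(a),np.float64(b))[:,0]; return X[:3]/X[3]
def onz(n,px,z):
    p=P[n];R=np.array(p["R"]);c=-R.T@p["t"];d=R.T@np.linalg.inv(p["K"])@[px[0],px[1],1]
    return c+d*(z-c[2])/d[2]
def T(u,v): return (170+u/3-.33,155+v/3-.33)
def S(u,v): return (220+u/2.996-.33,200+v/3-.33)
E
python3 - <<'E'
from h import *
np.set_printoptions(precision=4,suppress=True)
print("cap",tri(T(360,97),S(396,139)),"handle",tri(T(91,358),S(720,145)))
print("red outer far corner",tri(T(317,72),S(428,247+0)) )
g=[T(317,72),T(315,138),T(711,93),T(708,155)]
for q in g: print("gauge corner",onz("top",q,.07))
for q in [T(307,40),T(719,62),T(712,211),T(299,190)]: print("plate",onz("top",q,.012))
for q in [(66,316),(154,341),(136,402),(48,376)]: print("sole",onz("top",T(*q),.014))
for q in [(190,117)]: print("pink",onz("top",T(*q),.058))
# plate/gauge from scene as well
for q in [(87,108),(57,141)]: print("sc gauge plain corners",onz("scene",S(*q),.07))
print("sc red corners",onz("scene",S(448,208),.07))
for q in [(20,235),(427,358),(478,260)]: print("sc plate",onz("scene",S(*q),.012))
im=cv2.imread("pics/top0.png");hsv=cv2.cvtColor(im,cv2.COLOR_BGR2HSV)
m=cv2.inRange(hsv,(8,70,60),(28,255,255));m[:,:400]=0;m[:230]=0;m[310:]=0;m[:,500:]=0
pt=np.argwhere(m)[:,::-1].astype(np.float32);c=cv2.minEnclosingCircle(pt);print("mat",c,onz("top",c[0],.004))
mb=cv2.inRange(hsv,(105,110,50),(125,255,255));mb[:,:170]=0;mb[:,240:]=0
print(cv2.minAreaRect(np.argwhere(mb)[:,::-1].astype(np.float32)))
for q in [(52,72)]: print("mat sc",onz("scene",S(*q),.004))
for n,z in(("tin",.075),):print(n,onz("top",(475,155),z))
for q in [(350,258),(510,315),(476,408),(317,350)]: print("rack",onz("top",T(*q),.05))
E
```

```text
cap [0.5991 0.0656 0.1223] handle [0.4252 0.2502 0.0567]
red outer far corner [0.6245 0.0987 0.0659]
gauge corner [0.6237 0.0988 0.07  ]
gauge corner [0.5783 0.0991 0.07  ]
gauge corner [ 0.6153 -0.1716  0.07  ]
gauge corner [ 0.5725 -0.1701  0.07  ]
plate [0.6567 0.1117 0.012 ]
plate [ 0.6475 -0.1866  0.012 ]
plate [ 0.5392 -0.1829  0.012 ]
plate [0.548  0.1148 0.012 ]
sole [0.4543 0.278  0.014 ]
sole [0.4377 0.2151 0.014 ]
sole [0.3941 0.2266 0.014 ]
sole [0.4114 0.2894 0.014 ]
pink [0.5925 0.1865 0.058 ]
sc gauge plain corners [ 0.5768 -0.1677  0.07  ]
sc gauge plain corners [ 0.6203 -0.1667  0.07  ]
sc red corners [0.587  0.0992 0.07  ]
sc plate [ 0.657  -0.1794  0.012 ]
sc plate [0.6636 0.1135 0.012 ]
sc plate [0.56   0.1168 0.012 ]
mat ((450.1687927246094, 266.19427490234375), 27.546045303344727) [ 0.4519 -0.2797  0.004 ]
((199.95001220703125, 274.1499938964844), (19.60611915588379, 16.76007080078125), 18.43494987487793)
mat sc [ 0.4562 -0.271   0.004 ]
tin [ 0.6813 -0.3113  0.075 ]
rack [0.4979 0.0747 0.05  ]
rack [ 0.4605 -0.037   0.05  ]
rack [ 0.3957 -0.0147  0.05  ]
rack [0.4337 0.096  0.05  ]
```

```bash
cat >>h.py <<'E'
def Rd(yaw): # tool down, tool y at yaw (deg)
    a=np.radians(yaw); y=np.array([np.cos(a),np.sin(a),0]); z=np.array([0,0,-1.]); return np.c_[np.cross(y,z),y,z]
def plan(pos,yaw):
    s=monitor.get_state(); R=Ro.from_quat(s["tcp_rot"])
    d=R.inv().apply(np.array(pos)-s["eef_pos"])/.4; r=(R.inv()*Ro.from_matrix(Rd(yaw))).as_rotvec()/np.pi
    print("row",np.round(d,4).tolist(),np.round(r,4).tolist(),"q6",round(s["qpos"][5],2),"rows>=",np.ceil(max(np.linalg.norm(d)*400/62.5,np.linalg.norm(r)*180/10.7)))
E
python3 -c "
from h import *
plan([.60,.066,.25],-1.8)"
```

```text
row [-1.4081, -1.1426, -0.0004] [-0.0007, 0.0004, 0.4276] q6 -0.15 rows>= 12.0
```

```bash
python3 -m handwheel '[[-0.8,-0.65,0,0,0,0.2,1],[-0.8,-0.65,0,0,0,0.2,1],[-0.8,-0.65,0,0,0,0.2,1],[-0.8,-0.65,0,0,0,0.2,1],[-0.8,-0.65,0,0,0,0.2,1],[-0.8,-0.65,0,0,0,0.2,1],[-0.8,-0.65,0,0,0,0.2,1],[-0.8,-0.65,0,0,0,0.2,1]]' 30
python3 -c "
from h import *
plan([.56,.066,.26],-1.8)"
```

```text
time: 1.1
eef_pos: [0.4166, 0.3174, 0.2499]
tcp_rot: [0.431, 0.902, -0.0, -0.0]
contact_force: [0.2, 1.3, -0.4]
opening: 1.001
finger_force: 0.0
row [-0.7142, -0.1158, -0.0252] [-0.0002, 0.0001, 0.2262] q6 -0.22 rows>= 5.0
```

```bash
cat >>h.py <<'E'
import pickle
def snap(k):
    p=eyes.camera_params("wrist"); im=eyes.read_camera("wrist"); cv2.imwrite(f"pics/{k}.png",im[:,:,::-1]); pickle.dump(p,open(f"pics/{k}.pkl","wb")); return p
def wz(k,px,z): # wrist pixel to plane z
    p=pickle.load(open(f"pics/{k}.pkl","rb")); K=np.array(p["K"]);R=np.array(p["R"]);c=-R.T@p["t"]
    v=(np.array(px)-K[:2,2])/K[0,0]; r=np.linalg.norm(v); d=np.r_[v/r*np.sin(r),np.cos(r)]; d=R.T@d
    return c+d*(z-c[2])/d[2]
def wp(k,X):
    p=pickle.load(open(f"pics/{k}.pkl","rb")); K=np.array(p["K"]);x=np.array(p["R"])@X+p["t"]
    t=np.arctan2(np.hypot(x[0],x[1]),x[2]); return K[:2,2]+K[0,0]*t*x[:2]/np.hypot(x[0],x[1])
E
python3 -c "
from h import *
snap('w1')"
python3 -m handwheel '[[-0.7,-0.12,-0.025,0,0,0.226,1],[-0.7,-0.12,-0.025,0,0,0.226,1],[-0.7,-0.12,-0.025,0,0,0.226,1],[-0.7,-0.12,-0.025,0,0,0.226,1],[-0.7,-0.12,-0.025,0,0,0.226,1],[-0.7,-0.12,-0.025,0,0,0.226,1]]'
python3 -c "
from h import *
p=snap('w2');print(np.round(p['K'],1).tolist(), np.round(-np.array(p['R']).T@p['t'],3))
a=cv2.imread('pics/w1.png');b=cv2.imread('pics/w2.png')
for k,n in((a,'w1'),(b,'w2')):
  h=wp(n,np.array([.4252,.2502,.064])) if n=='w1' else wp(n,np.array([.599,.066,.128]))
  print(n,h, wp(n,np.array([.601,.099,.07])),wp(n,np.array([.594,-.171,.07])))
cv2.imwrite('pics/w12.png',np.vstack([cv2.resize(a,(400,300)),cv2.resize(b,(400,300))]))"

```

```text
time: 1.9
eef_pos: [0.5558, 0.0714, 0.26]
tcp_rot: [0.717, 0.697, -0.0, -0.0]
contact_force: [-0.7, 1.6, -1.0]
opening: 0.999
finger_force: 0.0
[[371.6, 0.0, 321.4], [0.0, 371.6, 245.1], [0.0, 0.0, 1.0]] [0.557 0.144 0.383]
w1 [282.36780617 286.23439376] [326.79168585 460.83980195] [215.22784806 531.28320064]
w2 [381.9422231  246.73552359] [374.00697273 190.05182294] [360.9462812  429.65809106]
```

View pics/w2.png

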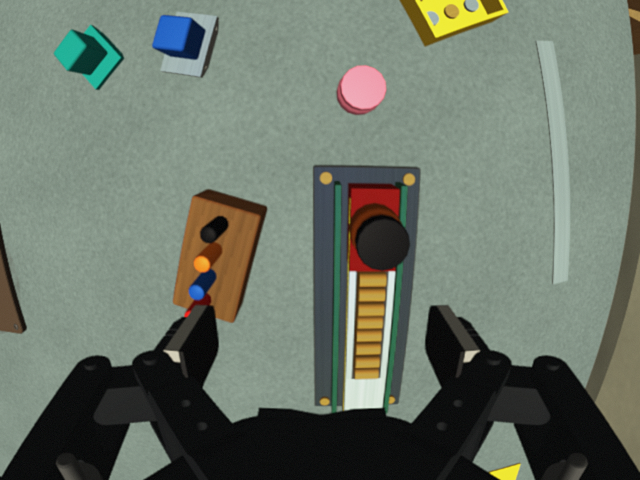

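The wrist view shows:
- black cap centre at (382,242)
- red land far corners at about (349,184) and (399,187)
- plate far corners at (315,166) and (420,168)
- blue handle at (178,35)

```bash
python3 - <<'E'
from h import *
np.set_printoptions(precision=4,suppress=True)
b=cv2.imread('pics/w2.png');hsv=cv2.cvtColor(b,cv2.COLOR_BGR2HSV)
m=((b.max(2)<50)).astype(np.uint8)*255; m[:200]=0;m[290:]=0;m[:,:340]=0;m[:,420:]=0
cs=max(cv2.findContours(m,0,1)[0],key=cv2.contourArea);c=cv2.minEnclosingCircle(cs);print(c,wz('w2',c[0],.128))
for q in[(349,184),(399,187)]:print('red',wz('w2',q,.07))
for q in[(315,166),(420,168)]:print('plate',wz('w2',q,.012))
for q in[(326,179),(409,180),(325,402)]:print('screw',wz('w2',q,.013))
# leaves extents, image rows 275..378, x 360-387
for q in[(372,273),(366,379)]:print('leaf',wz('w2',q,.073))
# screws in top
for u in[(320,56),(703,75),(698,192),(314,173)]:print('screw top',onz('top',T(*u),.013))
# block: handle top
for n in('w1','w2'):
  i=cv2.imread(f'pics/{n}.png');hs=cv2.cvtColor(i,cv2.COLOR_BGR2HSV);m=cv2.inRange(hs,(105,140,110),(125,255,255))
  if n=='w2': m[100:]=0
  cc=max(cv2.findContours(m,0,1)[0],key=cv2.contourArea);r=cv2.minAreaRect(cc);print(n,r,cv2.contourArea(cc))
  for p in cv2.boxPoints(r):print(' ',wz(n,p,.064))
  print('  c',wz(n,r[0],.064))
i=cv2.imread('pics/w1.png');cv2.imwrite('pics/w1c.png',cv2.resize(i[180:400,170:430],None,fx=2.2,fy=2.2))
E
```

```text
((381.0492248535156, 242.8885955810547), 28.370603561401367) [0.5983 0.0689 0.128 ]
red [0.5796 0.1046 0.07  ]
red [0.6228 0.1014 0.07  ]
plate [0.5502 0.1162 0.012 ]
plate [0.6569 0.1131 0.012 ]
screw [0.5608 0.103  0.013 ]
screw [0.6451 0.1008 0.013 ]
screw [ 0.553  -0.1744  0.013 ]
leaf [0.5995 0.0248 0.073 ]
leaf [ 0.5967 -0.093   0.073 ]
screw top [0.6451 0.102  0.013 ]
screw top [ 0.6376 -0.1749  0.013 ]
screw top [ 0.5526 -0.1725  0.013 ]
screw top [0.5604 0.1043 0.013 ]
w1 ((283.9999694824219, 282.5), (34.66876220703125, 36.05551528930664), 56.3099365234375) 1128.0
  [0.4043 0.2433 0.064 ]
  [0.4139 0.2756 0.064 ]
  [0.444  0.2647 0.064 ]
  [0.435  0.2312 0.064 ]
  c [0.4242 0.2541 0.064 ]
w2 ((171.3944854736328, 32.606204986572266), (31.308237075805664, 38.25324249267578), 15.068489074707031) 1011.5
  [0.4057 0.2411 0.064 ]
  [0.4152 0.2766 0.064 ]
  [0.4454 0.2625 0.064 ]
  [0.436 0.228 0.064]
  c [0.426  0.2516 0.064 ]
```

View pics/w1c.png

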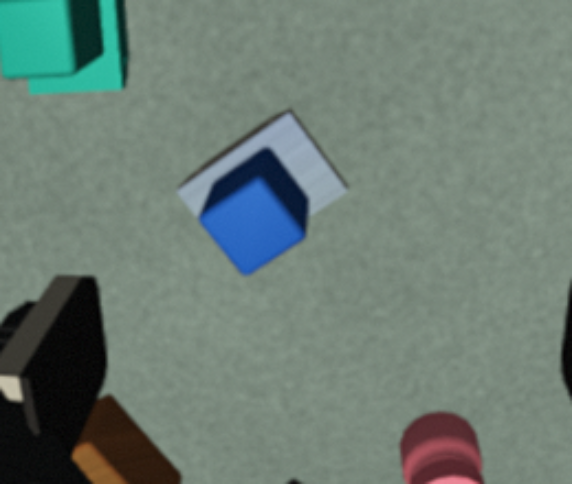

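```bash
python3 -c "
from h import *
plan([.599,.068,.26],-1.64);plan([.599,.068,.100],-1.64)"
```

```text
row [-0.0086, 0.1101, -0.0005] [-0.0004, -0.0002, 0.0007] q6 -0.03 rows>= 1.0
row [-0.0089, 0.1106, 0.3995] [-0.0004, -0.0002, 0.0007] q6 -0.03 rows>= 3.0
```

```bash
python3 -m handwheel '[[-0.009,0.11,0,0,0,0.0007,1],[-0.009,0.11,0,0,0,0.0007,1],[-0.009,0.11,0.1,0,0,0.0007,1],[-0.009,0.11,0.2,0,0,0.0007,1],[-0.009,0.11,0.3,0,0,0.0007,1],[-0.009,0.11,0.36,0,0,0.0007,1],[-0.009,0.11,0.4,0,0,0.0007,1],[-0.009,0.11,0.4,0,0,0.0007,1],[-0.009,0.11,0.4,0,0,0.0007,-0.4],[-0.009,0.11,0.4,0,0,0.0007,-0.4],[-0.009,0.11,0.4,0,0,0.0007,-0.4],[-0.009,0.11,0.4,0,0,0.0007,-0.4]]' 30
python3 -c "
from h import *
plan([.599,.068,.100],-1.64)"
```

```text
time: 3.45
eef_pos: [0.6, 0.0671, 0.1014]
tcp_rot: [0.717, 0.697, 0.001, 0.001]
contact_force: [1.1, -0.2, 1.5]
opening: 0.497
finger_force: 30.2
row [0.0022, -0.0025, 0.0036] [0.0008, -0.0001, -0.0] q6 -0.03 rows>= 1.0
```

```bash
python3 -m handwheel '[[0,0,-0.05,0,0,0,-0.4],[0,0,-0.15,0,0,0,-0.4],[0,0,-0.25,0,0,0,-0.4],[0,0,-0.3,0,0,0,-0.4],[0,0,-0.3,0,0,0,-0.4]]'
python3 -c "
from h import *
plan([.4535,-.278,.16],-1.64);plan([.4535,-.278,.0365],-1.64)"
```

```text
time: 4.08
eef_pos: [0.5998, 0.067, 0.2224]
tcp_rot: [0.717, 0.697, 0.001, 0.001]
contact_force: [0.3, 0.3, -2.2]
opening: 0.497
finger_force: 30.8
row [-0.8727, -0.3415, 0.1548] [0.0012, 0.0, 0.0] q6 -0.03 rows>= 7.0
row [-0.8726, -0.3427, 0.4636] [0.0012, 0.0, 0.0] q6 -0.03 rows>= 7.0
```

```bash
python3 -m handwheel '[[-0.1,-0.04,0,0,0,0,-0.4],[-0.22,-0.09,0,0,0,0,-0.4],[-0.36,-0.14,0,0,0,0,-0.4],[-0.5,-0.2,0,0,0,0,-0.4],[-0.64,-0.25,0,0,0,0,-0.4],[-0.76,-0.3,0.08,0,0,0,-0.4],[-0.84,-0.33,0.16,0,0,0,-0.4],[-0.872,-0.342,0.26,0,0,0,-0.4],[-0.872,-0.342,0.36,0,0,0,-0.4],[-0.872,-0.342,0.42,0,0,0,-0.4],[-0.872,-0.342,0.45,0,0,0,-0.4],[-0.872,-0.342,0.45,0,0,0,-0.4]]'
python3 -c "
from h import *
plan([.4535,-.278,.0365],-1.64)"
```

```text
time: 5.58
eef_pos: [0.4517, -0.2769, 0.0391]
tcp_rot: [0.717, 0.697, -0.0, -0.001]
contact_force: [0.4, -0.6, -2.0]
opening: 0.499
finger_force: 30.9
row [-0.0026, 0.0047, 0.0064] [-0.0007, -0.0006, 0.0001] q6 -0.71 rows>= 1.0
```

```bash
python3 -m handwheel '[[0,0,0.005,0,0,0,-0.4],[0,0,0.009,0,0,0,-0.4],[0,0,0.009,0,0,0,-0.4]]'; python3 -m handwheel '[[0,0,0,0,0,0,0.3],[0,0,0,0,0,0,0.6],[0,0,0,0,0,0,1],[0,0,0,0,0,0,1],[0,0,-0.1,0,0,0,1],[0,0,-0.2,0,0,0,1],[0,0,-0.3,0,0,0,1],[0,0,-0.4,0,0,0,1],[0,0,-0.5,0,0,0,1],[0,0,-0.5,0,0,0,1]]'
python3 -c "
from h import *
p=snap('w3');i=cv2.imread('pics/w3.png');t=eyes.read_camera('top')[:,:,::-1]
cv2.imwrite('pics/a3.png',np.hstack([cv2.resize(i,(400,300)),cv2.resize(t[210:330,380:540],(400,300))]))
plan([.425,.2525,.22],74.5)"
```

```text
time: 5.95
eef_pos: [0.4526, -0.2778, 0.0372]
tcp_rot: [0.717, 0.697, 0.0, 0.0]
contact_force: [0.1, -0.0, -0.6]
opening: 0.498
finger_force: 30.9
time: 7.2
eef_pos: [0.454, -0.279, 0.2413]
tcp_rot: [0.717, 0.697, 0.0, 0.004]
contact_force: [0.9, 0.6, 0.1]
opening: 1.0
finger_force: 0.0
row [1.3225, -0.1058, 0.0413] [0.0, 0.0001, -0.4229] q6 -0.71 rows>= 9.0
```

View pics/a3.png

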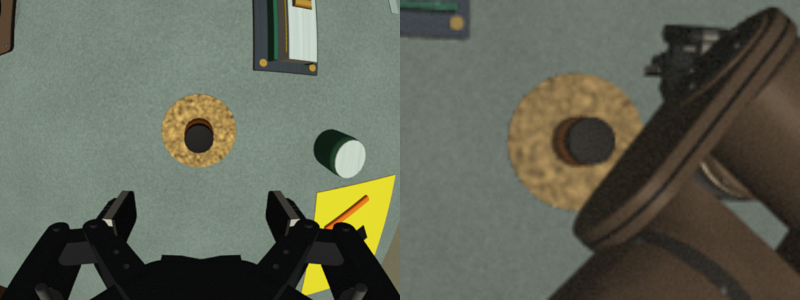

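The jar stands upright and released near the mat centre (cap at left-half (198,138), mat at (199,130)). Next, the block.

```bash
python3 -m handwheel '[[0.1,0.06,0,0,0,-0.03,1],[0.25,0.06,0,0,0,-0.08,1],[0.4,0.06,0,0,0,-0.13,1],[0.55,0.06,0,0,0,-0.18,1],[0.7,0.06,0,0,0,-0.23,1],[0.85,0.06,0,0,0,-0.28,1],[0.95,0.06,0,0,0,-0.33,1],[0.95,0.06,0,0,0,-0.36,1]]'
python3 -c "
from h import *
plan([.425,.2525,.22],74.5)"
```

```text
time: 8.3
eef_pos: [0.4857, 0.1042, 0.2342]
tcp_rot: [0.228, 0.974, -0.0, -0.002]
contact_force: [0.3, -0.8, -0.1]
opening: 0.995
finger_force: 0.0
row [0.3004, 0.2649, 0.0364] [-0.0004, -0.0014, -0.0604] q6 -1.1 rows>= 3.0
```

```bash
python3 -m handwheel '[[0.1,0.09,0.036,0,0,-0.03,1],[0.2,0.18,0.036,0,0,-0.06,1],[0.3,0.265,0.036,0,-0.001,-0.06,1],[0.3,0.265,0.036,0,-0.001,-0.06,1],[0.3,0.265,0.036,0,-0.001,-0.06,1]]'
python3 - <<'E'
from h import *
np.set_printoptions(precision=4,suppress=True)
snap('w4');i=cv2.imread('pics/w4.png');hs=cv2.cvtColor(i,cv2.COLOR_BGR2HSV);m=cv2.inRange(hs,(105,140,110),(125,255,255))
cc=max(cv2.findContours(m,0,1)[0],key=cv2.contourArea);r=cv2.minAreaRect(cc);print(r,cv2.contourArea(cc),wp('w4',np.array([.425,.2525,.064])))
b=[wz('w4',p,.064)[:2] for p in cv2.boxPoints(r)];print(np.array(b),wz('w4',r[0],.064))
for k in range(4): d=b[k]-b[k-1];print(np.linalg.norm(d),np.degrees(np.arctan2(d[1],d[0])))
plan([.425,.2525,.22],74.5)
E
```

```text
time: 8.93
eef_pos: [0.4272, 0.2499, 0.2207]
tcp_rot: [0.139, 0.99, -0.001, 0.0]
contact_force: [1.1, -0.7, 0.3]
opening: 1.0
finger_force: 0.0
((324.0, 228.0), (40.0, 42.0), 90.0) 1642.0 [323.9135 228.747 ]
[[0.4048 0.2416]
 [0.4136 0.2725]
 [0.4446 0.2642]
 [0.4355 0.2324]] [0.4244 0.2527 0.064 ]
0.032048283016812326 163.28687322457404
0.03218184507032676 74.06682070387915
0.032057503490482184 -15.051233092111037
0.03311153210826146 -105.94770068636439
row [0.0086, 0.0053, 0.0026] [-0.0006, 0.0005, -0.0032] q6 -0.97 rows>= 1.0
```

```bash
python3 -m handwheel '[[0.009,0.005,0.05,0,0,-0.003,1],[0.009,0.005,0.15,0,0,-0.003,1],[0.009,0.005,0.25,0,0,-0.003,1],[0.009,0.005,0.35,0,0,-0.003,1],[0.009,0.005,0.41,0,0,-0.003,1],[0.009,0.005,0.435,0,0,-0.003,1],[0.009,0.005,0.435,0,0,-0.003,1],[0.009,0.005,0.435,0,0,-0.003,1]]'
python3 -c "
from h import *
plan([.4245,.2527,.044],74.5)"
```

```text
time: 9.98
eef_pos: [0.4267, 0.2531, 0.0495]
tcp_rot: [0.135, 0.991, 0.0, 0.003]
contact_force: [-0.1, -0.3, 0.3]
opening: 1.003
finger_force: 0.0
row [0.0052, -0.0024, 0.0138] [0.0003, 0.0016, -0.0002] q6 -0.97 rows>= 1.0
```

```bash
python3 -m handwheel '[[0.005,-0.0024,0.0138,0,0.0016,0,1],[0.005,-0.0024,0.0138,0,0.0016,0,1],[0.005,-0.0024,0.0138,0,0.0016,0,0],[0.005,-0.0024,0.0138,0,0.0016,0,-0.6],[0.005,-0.0024,0.0138,0,0.0016,0,-0.6],[0.005,-0.0024,0.0138,0,0.0016,0,-0.6],[0.005,-0.0024,0.0138,0,0.0016,0,-0.6]]' 80
python3 -c "
from h import *
plan([.4245,.2527,.044],74.5)"
```

```text
time: 10.85
eef_pos: [0.4237, 0.2528, 0.0431]
tcp_rot: [0.135, 0.991, 0.0, -0.001]
contact_force: [1.2, 0.3, 2.3]
opening: 0.386
finger_force: 79.9
row [-0.0019, 0.0003, -0.0023] [0.0001, -0.0004, 0.0] q6 -0.97 rows>= 1.0
```

```bash
python3 -m handwheel '[[0,0,-0.05,0,0,0,-0.6],[0,0,-0.15,0,0,0,-0.6],[0,0,-0.3,0,0,0,-0.6],[0,0,-0.4,0,0,0,-0.6],[0,0,-0.4,0,0,0,-0.6],[0,0,-0.4,0,0,0,-0.6]]'
python3 -c "
from h import *
plan([.6017,.0595,.15],88.36);plan([.6017,.0595,.2],88.36)"
```

```text
time: 11.6
eef_pos: [0.4223, 0.2521, 0.2005]
tcp_rot: [0.135, 0.991, -0.001, -0.003]
contact_force: [0.0, -0.1, -2.4]
opening: 0.39
finger_force: 80.1
row [-0.5614, -0.3438, 0.1242] [-0.0006, -0.0018, -0.077] q6 -0.97 rows>= 5.0
row [-0.5608, -0.3441, -0.0008] [-0.0006, -0.0018, -0.077] q6 -0.97 rows>= 5.0
```

```bash
python3 -m handwheel '[[-0.08,-0.05,0,0,0,-0.01,-0.6],[-0.2,-0.12,0,0,0,-0.03,-0.6],[-0.32,-0.19,0,0,0,-0.05,-0.6],[-0.44,-0.27,0,0,0,-0.07,-0.6],[-0.52,-0.32,0,0,-0.002,-0.077,-0.6],[-0.561,-0.344,0,0,-0.002,-0.077,-0.6],[-0.561,-0.344,0.06,0,-0.002,-0.077,-0.6],[-0.561,-0.344,0.12,0,-0.002,-0.077,-0.6],[-0.561,-0.344,0.124,0,-0.002,-0.077,-0.6],[-0.561,-0.344,0.124,0,-0.002,-0.077,-0.6],[-0.561,-0.344,0.124,0,-0.002,-0.077,-0.6]]'
python3 -c "
from h import *
plan([.6017,.0595,.15],88.36);plan([.6017,.0595,.117],88.36)
snap('w5');i=cv2.imread('pics/w5.png');t=eyes.read_camera('scene')[:,:,::-1]
cv2.imwrite('pics/a5.png',np.hstack([cv2.resize(i,(400,300)),cv2.resize(t[200:320,220:380],(400,300))]))"
```

```text
time: 12.98
eef_pos: [0.6037, 0.0603, 0.1541]
tcp_rot: [0.014, 1.0, -0.0, 0.003]
contact_force: [0.2, -1.1, -2.6]
opening: 0.389
finger_force: 80.1
row [0.0051, -0.0022, 0.0103] [-0.0002, 0.002, 0.0002] q6 -1.61 rows>= 1.0
row [0.0056, -0.0022, 0.0928] [-0.0002, 0.002, 0.0002] q6 -1.61 rows>= 1.0
```

View pics/a5.png

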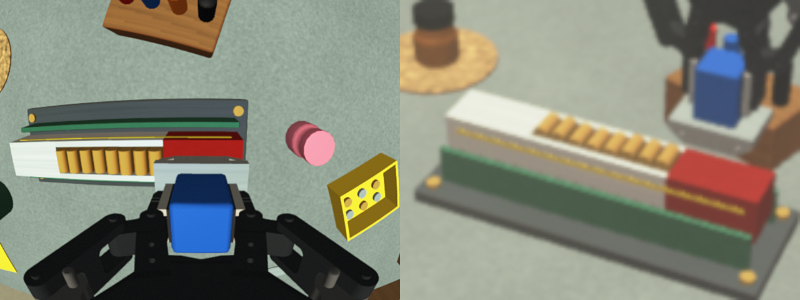

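```bash
python3 -m handwheel '[[0.005,-0.002,0.03,0,0.002,0,-0.6],[0.005,-0.002,0.06,0,0.002,0,-0.6],[0.005,-0.002,0.085,0,0.002,0,-0.6],[0.005,-0.002,0.085,0,0.002,0,-0.6],[0.005,-0.002,0.085,0,0.002,0,-0.6],[0.005,-0.002,0.085,0,0.002,0,-0.6],[0.005,-0.002,0.085,0,0.002,0,-0.6]]' 100
python3 -c "
from h import *
plan([.6017,.0595,.113],88.36);plan([.6017,.0595,.107],88.36)"
```

```text
time: 13.95
eef_pos: [0.6015, 0.0593, 0.1193]
tcp_rot: [0.014, 1.0, -0.0, -0.001]
contact_force: [-0.2, -0.3, -2.5]
opening: 0.388
finger_force: 99.9
row [-0.0004, 0.0006, 0.0159] [-0.0002, -0.0003, 0.0] q6 -1.61 rows>= 1.0
row [-0.0004, 0.0007, 0.0309] [-0.0002, -0.0003, 0.0] q6 -1.61 rows>= 1.0
```

```bash
python3 -m handwheel '[[0,0,0.006,0,0,0,-0.6],[0,0,0.012,0,0,0,-0.6],[0,0,0.017,0,0,0,-0.6],[0,0,0.02,0,0,0,-0.6],[0,0,0.02,0,0,0,-0.6],[0,0,0.02,0,0,0,-0.6]]'
```

```text
time: 14.7
eef_pos: [0.6013, 0.0593, 0.1112]
tcp_rot: [0.014, 1.0, -0.0, -0.001]
contact_force: [-1.8, 0.5, 1.9]
opening: 0.387
finger_force: 100.6
```

```bash
python3 -m handwheel '[[0,0,0.004,0,0,0,-0.6],[0,0,0.008,0,0,0,-0.6],[0,0,0.012,0,0,0,-0.6],[0,0,0.012,0,0,0,-0.6],[0,0,0.012,0,0,0,-0.6]]'
```

```text
time: 15.32
eef_pos: [0.6015, 0.0593, 0.1065]
tcp_rot: [0.014, 1.0, -0.0, -0.001]
contact_force: [-3.3, 0.8, 5.4]
opening: 0.384
finger_force: 100.8
```

```bash
python3 -m handwheel '[[0,-0.005,0,0,0,0,-0.6],[0,-0.015,0,0,0,0,-0.6],[0,-0.03,0,0,0,0,-0.6],[0,-0.045,0,0,0,0,-0.6],[0,-0.06,0,0,0,0,-0.6],[0,-0.075,0,0,0,0,-0.6],[0,-0.09,0,0,0,0,-0.6],[0,-0.1,0,0,0,0,-0.6]]'
```

```text
time: 16.32
eef_pos: [0.6006, 0.0191, 0.1065]
tcp_rot: [0.015, 1.0, 0.0, -0.0]
contact_force: [0.6, 3.3, 5.2]
opening: 0.385
finger_force: 101.1
```

```bash
python3 -m handwheel '[[0,-0.015,0,0,0,0,-0.6],[0,-0.03,0,0,0,0,-0.6],[0,-0.045,0,0,0,0,-0.6],[0,-0.06,0,0,0,0,-0.6],[0,-0.075,0,0,0,0,-0.6],[0,-0.09,0,0,0,0,-0.6],[0,-0.105,0,0,0,0,-0.6],[0,-0.12,0,0,0,0,-0.6],[0,-0.135,0,0,0,0,-0.6],[0,-0.14,0,0,0,0,-0.6]]'
python3 -c "
from h import *
m=np.array([.599,-.0355,0]);a=.097
plan([.599-.0286*a,-.0355-a,.1065],88.36)"
```

```text
time: 17.58
eef_pos: [0.5988, -0.0367, 0.1064]
tcp_rot: [0.015, 1.0, 0.0, -0.0]
contact_force: [0.0, 3.8, 5.4]
opening: 0.386
finger_force: 101.2
row [-0.0005, -0.2396, -0.0004] [0.0002, -0.0003, -0.0002] q6 -1.77 rows>= 2.0
```

```bash
python3 -m handwheel '[[0,-0.01,0,0,0,0,-0.6],[0,-0.025,0,0,0,0,-0.6],[0,-0.04,0,0,0,0,-0.6],[0,-0.055,0,0,0,0,-0.6],[0,-0.07,0,0,0,0,-0.6],[0,-0.085,0,0,0,0,-0.6],[0,-0.1,0,0,0,0,-0.6],[0,-0.115,0,0,0,0,-0.6],[0,-0.13,0,0,0,0,-0.6],[0,-0.14,0,0,0,0,-0.6]]'; python3 -m handwheel '[[0,-0.015,0,0,0,0,-0.6],[0,-0.03,0,0,0,0,-0.6],[0,-0.045,0,0,0,0,-0.6],[0,-0.06,0,0,0,0,-0.6],[0,-0.075,0,0,0,0,-0.6],[0,-0.09,0,0,0,0,-0.6],[0,-0.1,0,0,0,0,-0.6],[0,-0.1,0,0,0,0,-0.6],[0,-0.1,0,0,0,0,-0.6]]'
python3 -c "
from h import *
snap('w6');i=cv2.imread('pics/w6.png');t=eyes.read_camera('scene')[:,:,::-1]
cv2.imwrite('pics/a6.png',np.hstack([cv2.resize(i,(400,300)),cv2.resize(t[200:320,220:380],(400,300))]))"
```

```text
time: 18.82
eef_pos: [0.5971, -0.0929, 0.1064]
tcp_rot: [0.015, 1.0, 0.0, -0.001]
contact_force: [-0.2, 3.3, 4.5]
opening: 0.389
finger_force: 101.2
time: 19.95
eef_pos: [0.5959, -0.1333, 0.1064]
tcp_rot: [0.014, 1.0, -0.001, -0.001]
contact_force: [0.2, 1.3, 5.1]
opening: 0.385
finger_force: 101.1
```

View pics/a6.png

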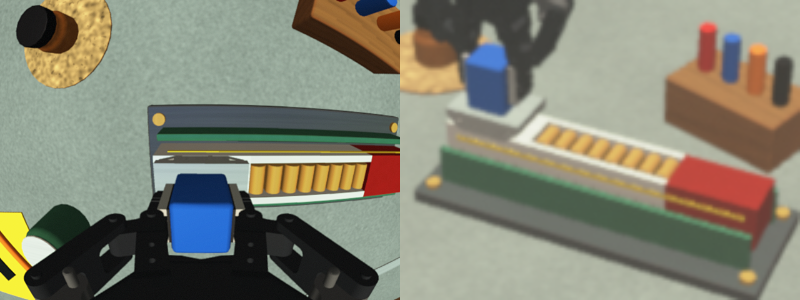

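The leaves in both views now look level with the cheeks, and the block is on the bare land. Next: lift straight up and stand the block on clear bench beyond the holder.

```bash
python3 -m handwheel '[[0,0,-0.02,0,0,0,-0.6],[0,0,-0.06,0,0,0,-0.6],[0,0,-0.13,0,0,0,-0.6],[0,0,-0.2,0,0,0,-0.6],[-0.06,0,-0.22,0,0,0,-0.6],[-0.16,0,-0.22,0,0,0,-0.6],[-0.26,0,-0.22,0,0,0,-0.6],[-0.34,0,-0.22,0,0,0,-0.6],[-0.34,0,-0.22,0,0,0,-0.6],[-0.34,0,-0.22,0,0,0,-0.6]]'
python3 -c "
from h import *
plan([.731,-.13,.05],88.36);plan([.731,-.13,.043],88.36)"
```

```text
time: 21.3
eef_pos: [0.7307, -0.1366, 0.1927]
tcp_rot: [0.014, 1.0, -0.0, -0.003]
contact_force: [0.2, 0.7, -2.2]
opening: 0.384
finger_force: 100.5
row [-0.0021, 0.0165, 0.3568] [-0.0001, -0.0016, 0.0] q6 -1.86 rows>= 3.0
row [-0.0022, 0.0166, 0.3743] [-0.0001, -0.0016, 0.0] q6 -1.86 rows>= 3.0
```

```bash
python3 -m handwheel '[[0,0,0.06,0,0,0,-0.6],[0,0,0.16,0,0,0,-0.6],[0,0,0.25,0,0,0,-0.6],[0,0,0.31,0,0,0,-0.6],[0,0,0.345,0,0,0,-0.6],[0,0,0.36,0,0,0,-0.6],[0,0,0.36,0,0,0,-0.6],[0,0,0.36,0,0,0,-0.6]]'
python3 -c "
from h import *
plan([.731,-.13,.043],88.36)"
```

```text
time: 22.3
eef_pos: [0.7326, -0.1369, 0.0517]
tcp_rot: [0.014, 1.0, -0.001, 0.0]
contact_force: [0.0, 0.9, -1.9]
opening: 0.386
finger_force: 100.5
row [0.0046, 0.0171, 0.0217] [-0.0005, 0.0003, 0.0001] q6 -1.86 rows>= 1.0
```

```bash
python3 -m handwheel '[[0,0,0.01,0,0,0,-0.6],[0,0,0.017,0,0,0,-0.6],[0,0,0.02,0,0,0,-0.6],[0,0,0.02,0,0,0,-0.6],[0,0,0.02,0,0,0,-0.6]]'
```

```text
time: 22.92
eef_pos: [0.732, -0.1367, 0.0432]
tcp_rot: [0.014, 1.0, -0.0, -0.001]
contact_force: [-2.7, 0.2, 6.4]
opening: 0.387
finger_force: 100.8
```

Contact with the bench (8 to 9 N). Release and retreat.

```bash
python3 -m handwheel '[[0,0,-0.003,0,0,0,-0.6],[0,0,-0.003,0,0,0,0],[0,0,-0.003,0,0,0,1],[0,0,-0.003,0,0,0,1],[0,0,-0.003,0,0,0,1],[0,0,-0.06,0,0,0,1],[0,0,-0.16,0,0,0,1],[0,0,-0.28,0,0,0,1],[0,0,-0.4,0,0,0,1],[0,0,-0.5,0,0,0,1],[0,0,-0.5,0,0,0,1],[0,0,-0.5,0,0,0,1]]' 30
python3 -c "
from h import *
snap('w7');i=cv2.imread('pics/w7.png');t=eyes.read_camera('scene')[:,:,::-1]
cv2.imwrite('pics/a7.png',np.hstack([cv2.resize(i,(400,300)),cv2.resize(t[190:350,120:387],(400,240))[:, :] if 0 else cv2.resize(t[180:360,140:380],(400,300))]))"
```

```text
time: 24.42
eef_pos: [0.7317, -0.1364, 0.2422]
tcp_rot: [0.014, 1.0, -0.0, -0.001]
contact_force: [-0.4, -0.4, -0.8]
opening: 1.0
finger_force: 0.0
```

View pics/a7.png

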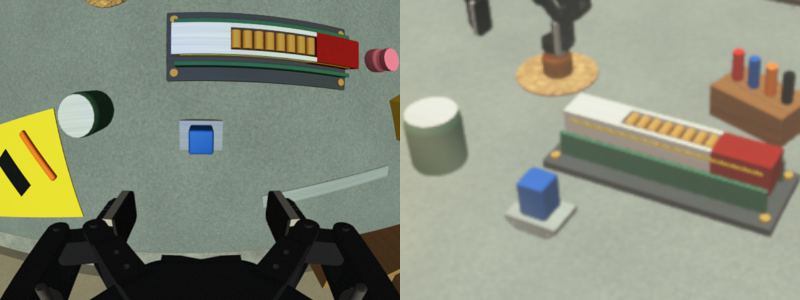

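The block stands upright on the bench at left (201,137), the leaves are flush, the gauge is back up and the jar is on its mat. Handing in.

```bash
python3 -c "
from plant import ctrl
print(ctrl.sign_off())"
```

```text
the job is handed in; nothing more can be done
None
```

I handed the job in at about 24.5 s; no verdict came back, but the last pictures show the jar upright on its mat, the leaves looking flush, the gauge back up, and the block standing released on the bench.

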